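# Find the full pepper mill by weight and hold it over the plate

## Task

One of the two pepper mills that stand on the wooden board is full and the other nearly empty, and you can tell only by weight: lift first the left one clear of the board and set it back down where it stood, then the right one. End with the lighter one standing back in its place, let go, and hold the heavier one upright over the middle of the glass plate on the cork trivet, its foot about a hand's width (10 cm) above the plate, and finish while holding it there. Keep the mills upright, do not let go of either in the air, and leave the glassware and other things around undisturbed.

Things in the scene. Friction and masses are not known exactly. Their poses are not given: they have to be found in the camera images.
- pepper_mill_1_centre (a point): one of two pepper mills that look exactly alike: opaque black cylinder 42 mm across on a steel foot 46 mm across, light wooden cap with a small steel stud, 100 mm high in all; the nearly empty one weighs 0.18 to 0.27 kg and the full one 0.4 to 0.58 kg, and which is which cannot be seen. The point is the mill's centre, 50 mm above its underside, z axis up along the mill. The straight black side, from 10 to 76 mm above the underside, is the place to grip
- pepper_mill_2_centre (a point): one of two pepper mills that look exactly alike: opaque black cylinder 42 mm across on a steel foot 46 mm across, light wooden cap with a small steel stud, 100 mm high in all; the nearly empty one weighs 0.18 to 0.27 kg and the full one 0.4 to 0.58 kg, and which is which cannot be seen. The point is the mill's centre, 50 mm above its underside, z axis up along the mill. The straight black side, from 10 to 76 mm above the underside, is the place to grip
- mill_board: wooden board fixed on the worktop, 90 mm (its x) by 230 mm (its y), its top 14 mm above the worktop; origin under its centre, z up. The two mills stand on it about 65 mm either side of its centre along its y axis, which points to the robot's left: the left mill is the one on the +y side
- plate_middle (a point): middle of the clear glass plate (188 mm across) at the height of its rim, 29 mm above the worktop; the plate is fixed on a round cork trivet 220 mm across; z up
- jar: clip-top storage jar of glass, 95 mm across, 143 mm high, loose, at the left of the work (a second one at the back right is fixed); origin at the centre of its underside; leave alone
- glass: clear stemmed glass, 95 mm across, 124 mm high, loose, at the right of the work; origin at the centre of its underside; leave alone
- mug: clear glass mug, 103 by 136 mm with its handle, 88 mm high, loose, behind the work; origin at its underside; leave alone

How it is judged:
By the outcome, as a careful person would: the job done as asked, in the order asked, and still so for the second after the job is handed in, while the arm keeps its last pose, push and grip.
It also fails if it takes over 64 s, if anything falls off the work surface, if the arm or the gripper's body presses on something with over 40 N, if the wrist force passes 120 N, or if a joint passes its speed limit or range.

## Robot

A 6-joint arm with a two-finger parallel gripper is mounted at the origin on a cart in front of the work surface, level with it; the furniture and walls round the work are solid. World frame = base frame: x ahead of the robot, y to its left, z up, the work surface at z = 0. Lengths are in m, angles in degrees, forces in N, time in s.
With the tool pointing down it reaches from about 0.3 to 0.75 m from the base axis. Payload 8.5 kg.
Tool frame: the origin (TCP) lies at the very end of the fingers, on their centre line; the grasp point (between the pads) lies 19 mm behind it (env.grasp_offset is the distance from the TCP to the grasp point, in m); y points along the fingers, z is the direction in which the jaws open and shut, and the axes are right-handed (so a half turn about y gives the same grasp; the last joint's range is limited). The gripper opens to 85 mm and grips with 20 to 120 N. Pads are 22 mm wide; open, the fingers measure 114 mm over their backs; the gripper's body (76 mm by 85 mm) begins 54 mm behind the grasp point. The pads swing forward as they close: fully open they stand 13 mm farther back than shut.
Start: joints at [52.638, 21.807, 74.336, -0, 83.858, -12.336], TCP at [0.233, 0.498, 0.2] pointing down, gripper open.
Joint ranges: [-178.18, 178.18], [-50.72, 133.34], [12.68, 142.11], [-81.47, 261.47], [9.98, 163.14], [-165.26, 165.26]. Speed limits (degrees/s): [136.94, 136.94, 180, 180, 180, 180].

## Interface

Orientations are given as a 3x3 rotation matrix whose columns are the frame's x, y, z axes.
In Python, from rig import env gives the robot as it stands. The module is installed in compiled form; this text tells all that it offers.
- The arm moves only by the shell command python3 -m pendant 'ROWS' [FORCE]. ROWS is JSON, a list of rows, each a list of 3 entries, a list of its own where there are three numbers: the shift along the world's x, y, z as a fraction of full scale, then the turn about the world's z as a fraction of full scale, then the opening, from 0 (shut) to 1 (fully open). A call has 1 to 12 rows; each row shifts and turns the commanded pose from where the row before left it; what a row does not reach is not made up. Full scale, the value 1, is 30 mm for a shift and 5 degrees for a turn. A row lasts 1/12 s, in which the tool goes at most 41.7 mm and 7.16 degrees, less where a joint would pass 70% of its speed; a pose out of reach is approached as far as the arm can. A call with a number of a shift or a turn outside -1 to 1 is refused whole. A call with a gripper value outside its range is refused whole. The fingers move at their own pace and stop on an object; FORCE is the grip in N (left out, the last holds). Time passes only in rows, so rows that do not move let the fingers close. It gives the time, the measured TCP pose, the force and the opening at its end, in the units of the state.
- env.observe(): the state, without advancing time (a new reading comes with each control period).
- env.get_image(name): name is "side" or "top"; returns (picture, depth): 400x640x3 uint8, red, green, blue; 400x640 float32, m along the optical axis (not along the pixel's ray), 0 where there is no reading.
- env.camera_model(name): a dict with "camera_matrix" (3x3 intrinsics, pixels), "R" (3x3) and "t" (3): a world point X has camera coordinates R X + t. Camera axes: x right, y down, z forward; pixel columns grow to the right and rows downward; lengths in m; the calibration is good to about 2 mm. A picture is of the moment at which its call begins. camera_model takes no time and is no camera call.
- env.close_job(): hands the job in, once; it reports no verdict.
The state is a dict: "time_s": time; "q": joint angles; "qvel": joint speeds; "joint_efforts": joint torques, N m; "position": TCP position; "tool_rot": TCP orientation; "ft_force": force on the tool from outside, world axes, zero at the start; "wrist_torque": the same for the moment, N m; "grip_width": finger opening in m.
Only numpy, scipy, OpenCV 4.12 (cv2) and the standard library are available. Lean on these libraries where they do the work, as an engineer would, in place of code of your own. Each camera call takes 0.05 s, during which the arm holds its last target.

## Working session

There is one attempt and no reset: what is moved stays moved. The work goes in short steps, Python scripts to look and compute and a shell command to move; the robot and the scene stay as the last step left them, time stands still between calls to the robot, and variables do not carry over. Pictures are saved under pics/ and viewed, and the job is handed in when it is done.

```bash
mkdir -p pics; ls; python3 - <<'E'
from rig import env
import cv2,numpy as np
np.set_printoptions(precision=4,suppress=True)
s=env.observe()
for k in s: print(k,s[k])
print(env.grasp_offset)
for n in("side","top"):
    p,d=env.get_image(n); cv2.imwrite(f"pics/{n}0.png",p[:,:,::-1]); np.savez(f"{n}0.npz",p=p,d=d)
    m=env.camera_model(n); print(n,m)
E
```

```text
pics
time_s 0.0
q [ 52.6372  21.8394  74.3847   0.001   83.8565 -12.3369]
qvel [ 0.0116 -0.0312 -0.1011  0.0393 -0.0676  0.0502]
joint_efforts [ -0.0009 -44.8435 -23.1287  -0.0002   0.0045   0.    ]
position [0.2325 0.4981 0.1994]
tool_rot [[ 0.9061 -0.0009  0.423 ]
 [-0.423  -0.0011  0.9061]
 [-0.0003 -1.     -0.0014]]
ft_force [ 0.0344 -0.0544  0.7348]
wrist_torque [0.0057 0.0218 0.029 ]
grip_width 0.08497378066839348
0.0187
side {'camera_matrix': array([[391.1696,   0.    , 323.1301],
       [  0.    , 391.1696, 199.2114],
       [  0.    ,   0.    ,   1.    ]]), 'R': array([[ 0.769 , -0.6388,  0.0248],
       [-0.343 , -0.445 , -0.8272],
       [ 0.5395,  0.6276, -0.5614]]), 't': array([-0.4485,  0.2653,  1.161 ])}
top {'camera_matrix': array([[364.191 ,   0.    , 319.0787],
       [  0.    , 364.191 , 200.8089],
       [  0.    ,   0.    ,   1.    ]]), 'R': array([[-0.3252, -0.9456, -0.0017],
       [-0.9231,  0.3179, -0.2163],
       [ 0.2051, -0.0687, -0.9763]]), 't': array([0.1788, 0.53  , 1.4409])}
```

View pics/side0.png

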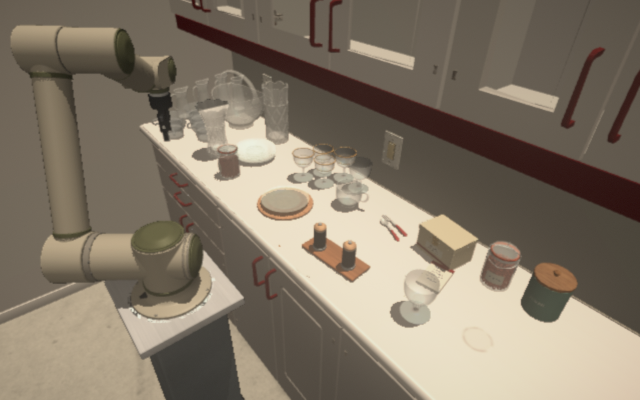

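View pics/top0.png

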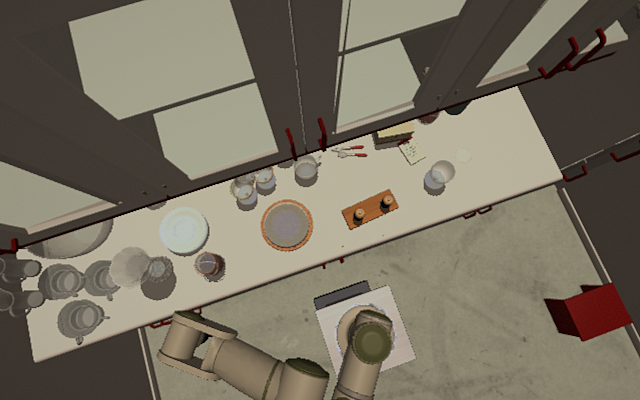

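The side view shows the mills at about (320,237) and (349,256) on the board, with the plate on cork at (285,203). The top view shows the caps at about (360,213) and (388,202) and the plate at (287,225). I'll zoom in and measure them.

```bash
cat > h.py <<'E'
import numpy as np,cv2
from rig import env
np.set_printoptions(precision=4,suppress=True)
def ray(n,u,v):
    m=env.camera_model(n);K,R,t=[np.array(m[k]) for k in("camera_matrix","R","t")]
    return -R.T@t, R.T@np.linalg.solve(K,[u,v,1.])
def plane(n,u,v,z):
    o,d=ray(n,u,v); return o+d*(z-o[2])/d[2]
def pt(n,u,v,dep):
    o,d=ray(n,u,v); return o+d*dep
def proj(n,X):
    m=env.camera_model(n);c=np.array(m["R"])@X+m["t"];p=m["camera_matrix"]@c;return p[:2]/p[2]
def cloud(n,d):
    v,u=np.mgrid[:400,:640];m=env.camera_model(n);K,R,t=[np.array(m[k]) for k in("camera_matrix","R","t")]
    c=np.stack([(u-K[0,2])/K[0,0]*d,(v-K[1,2])/K[1,1]*d,d],-1)
    return (c-t)@R
E
python3 - <<'E'
from h import *
for n,(x0,y0,x1,y1) in dict(side=(240,170,400,290),top=(250,150,450,270)).items():
    z=np.load(n+"0.npz");c=z["p"][y0:y1,x0:x1,::-1]
    cv2.imwrite(f"pics/{n}0z.png",cv2.resize(c,None,fx=4 if n=="top" else 5,fy=4 if n=="top" else 5,interpolation=cv2.INTER_CUBIC))
    W=cloud(n,z["d"])
    hsv=cv2.cvtColor(z["p"],cv2.COLOR_RGB2HSV)
    # points within board region by height
    if n=="top":
        for a,b in((360,213),(388,202),(287,225),(372,209)): print(n,a,b,W[b,a],hsv[b,a])
    else:
        for a,b in((320,237),(349,256),(320,228),(349,246),(285,203),(335,255)): print(n,a,b,W[b,a],hsv[b,a])
E
```

```text
side 320 237 [ 0.4431 -0.1502  0.0699] [16 60 81]
side 349 256 [ 0.453  -0.2772  0.073 ] [16 58 83]
side 320 228 [ 0.4422 -0.1501  0.1073] [ 14 112 221]
side 349 246 [ 0.456  -0.2709  0.1072] [ 15 110 227]
side 285 203 [0.5101 0.1442 0.0138] [ 20  55 184]
side 335 255 [ 0.466  -0.2012  0.0155] [ 12 125 178]
top 360 213 [ 0.449  -0.1357  0.113 ] [ 30   7 104]
top 388 202 [ 0.4545 -0.256   0.1125] [ 15 141 194]
top 287 225 [0.5132 0.1537 0.0205] [  9  24 139]
top 372 209 [ 0.4624 -0.2059  0.0145] [ 13 180 149]
```

```bash
ls pics
```

```text
side0.png
side0z.png
top0.png
top0z.png
```

View pics/side0z.png

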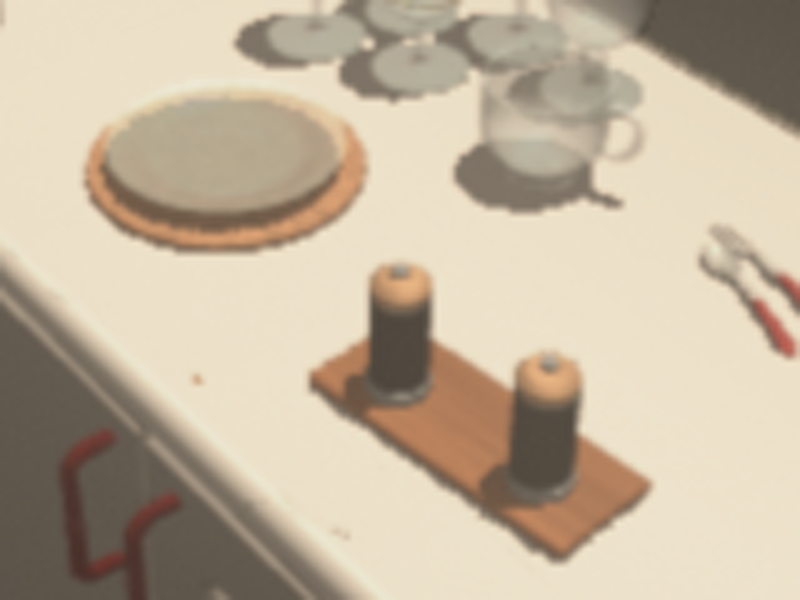

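View pics/top0z.png

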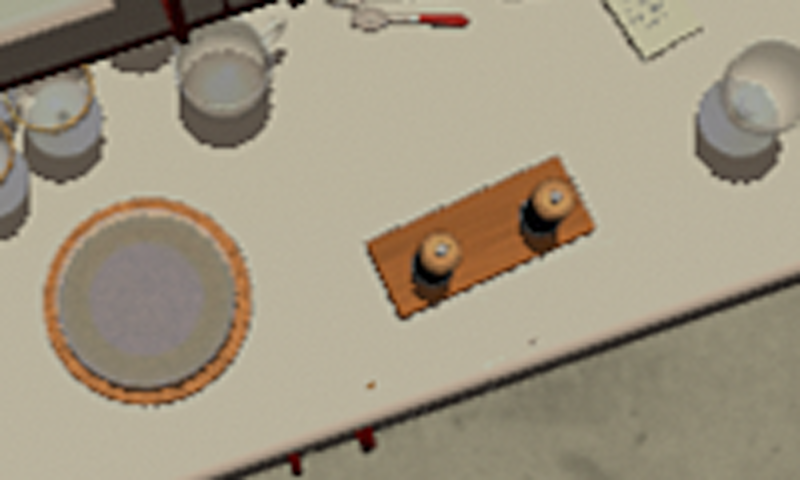

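The side zoom shows the studs at about (319.6,223.6) and (349.6,242). In the top zoom they are at (360.4,212.2) and (388.4,199.1), and the plate ring is clearly visible. Next I'll triangulate the studs and fit the plate, the board and the nearby objects.

```bash
python3 - <<'E'
from h import *
for nm,a,b in(("L",(319.6,223.6),(360.4,212.2)),("R",(349.6,242.0),(388.4,199.1))):
    ps=plane("side",*a,.113);pT=plane("top",*b,.113)
    A=[];B=[]
    for o,d in(ray("side",*a),ray("top",*b)):
        d=d/np.linalg.norm(d);P=np.eye(3)-np.outer(d,d);A.append(P);B.append(P@o)
    print(nm,ps,pT,"tri",np.linalg.solve(sum(A),sum(B)))
for n in("side","top"):
    z=np.load(n+"0.npz");p=z["p"];W=cloud(n,z["d"]);hsv=cv2.cvtColor(p,cv2.COLOR_RGB2HSV)
    # caps by depth height
    inb=(W[...,0]>.38)&(W[...,0]<.53)&(W[...,1]>-.36)&(W[...,1]<-.06)
    cap=inb&(W[...,2]>.085)&(W[...,2]<.13)
    k,l,st,c=cv2.connectedComponentsWithStats(cap.astype(np.uint8))
    for i in range(1,k):
        if st[i,4]>10:
            q=W[l==i]; print(n,"cap",st[i,4],q.mean(0),q.min(0),q.max(0))
    # board
    bd=inb&(hsv[...,1]>100)&(abs(W[...,2]-.014)<.008)
    cn=max(cv2.findContours(bd.astype(np.uint8),0,1)[0],key=cv2.contourArea)
    q=np.array([plane(n,*x[0],.014)[:2] for x in cn],np.float32)
    print(n,"board",cv2.minAreaRect(q*1000))
    # cork
    ck=(W[...,0]>.35)&(W[...,0]<.68)&(W[...,1]>0)&(W[...,1]<.30)&(hsv[...,1]>90)&(hsv[...,0]<25)
    k,l,st,c=cv2.connectedComponentsWithStats(ck.astype(np.uint8));i=1+st[1:,4].argmax()
    cn=max(cv2.findContours((l==i).astype(np.uint8),0,1)[0],key=cv2.contourArea)
    q=np.array([plane(n,*x[0],.01)[:2] for x in cv2.convexHull(cn)],np.float32)
    print(n,"cork",st[i],"z",np.median(W[l==i][:,2]),cv2.minEnclosingCircle(q),cv2.fitEllipse(q*1000))
    pl=np.array(plane(n,285,203,.0))
    g=(W[...,2]>.02)&(W[...,2]<.2)&(abs(W[...,0]-.5)<.3)&(abs(W[...,1])<.5)
    k,l,st,c=cv2.connectedComponentsWithStats(g.astype(np.uint8))
    for i in range(1,k):
        if st[i,4]>25: q=W[l==i]; print(n,"obj",st[i],q.min(0),q.max(0))
E
```

```text
L [ 0.4509 -0.1372  0.113 ] [ 0.4515 -0.1383  0.113 ] tri [ 0.451  -0.1379  0.1135]
R [ 0.4651 -0.2632  0.113 ] [ 0.4649 -0.2616  0.113 ] tri [ 0.4655 -0.2622  0.1119]
side cap 129 [ 0.4467 -0.1447  0.1009] [ 0.4308 -0.1594  0.0853] [ 0.4742 -0.1192  0.1165]
side cap 150 [ 0.46   -0.2697  0.1011] [ 0.4434 -0.2854  0.0851] [ 0.4838 -0.2466  0.1156]
side board ((462.17218017578125, -186.36480712890625), (86.9045639038086, 121.78961944580078), 5.1088972091674805)
side cork [ 282   53   57   42 1123] z 0.4962600879360623 ((1.6645252704620361, 1.5121440887451172), 0.5607559084892273) ((1670.579345703125, 1486.2869873046875), (345.8326721191406, 1098.066650390625), 166.3705596923828)
side obj [218 144  23  32 615] [0.4108 0.4324 0.0203] [0.4996 0.4991 0.1428]
side obj [293 144  51  37 858] [0.6522 0.1317 0.0207] [0.7997 0.3262 0.1275]
side obj [249 148  27  15 189] [0.5625 0.4617 0.0201] [0.6999 0.4999 0.0566]
side obj [336 162  34  44 810] [ 0.659  -0.0765  0.0211] [0.8    0.0927 0.1254]
side obj [261 186  49  27 498] [0.4253 0.0622 0.02  ] [0.6111 0.252  0.0328]
side obj [ 417  217   59 
[... 908 characters left out ...]
obj [294 154  28  26 351] [ 0.6623 -0.0756  0.02  ] [0.7654 0.0536 0.0961]
top obj [430 162  16  22  98] [ 0.4557 -0.4999  0.0527] [ 0.5458 -0.4624  0.1288]
top obj [251 166  23  17 258] [0.691  0.1336 0.053 ] [0.7645 0.2234 0.1243]
top obj [230 174  24  26 436] [0.6525 0.2292 0.0555] [0.7539 0.3198 0.1241]
top obj [380 195  14  14 139] [ 0.4453 -0.3084  0.0206] [ 0.4849 -0.2437  0.1182]
top obj [264 202  46  45 835] [0.4255 0.0605 0.0201] [0.6127 0.2464 0.0372]
top obj [352 207  15  15 137] [ 0.4287 -0.1753  0.0201] [ 0.48   -0.1163  0.1165]
top obj [193 208  15  33 256] [0.5633 0.464  0.0205] [0.7029 0.5    0.0622]
top obj [200 251  25  25 477] [0.4101 0.4396 0.0203] [0.5028 0.5    0.1461]
```

The studs triangulate to heights of 0.1135 and 0.112 against an expected 0.114, and the mills are 125 mm apart against about 130. Left mill: (0.451,-0.138). Right mill: (0.465,-0.262). Plate middle: about (0.518,0.155). The current jaw yaw leaves about 45 mm to the neighbouring mill, so I'll keep it. Now I'll move above the left mill.

```bash
python3 -m pendant '[[[0.15,-0.4,0],0,1],[[0.3,-0.88,0],0,1],[[0.3,-0.88,0],0,1],[[0.3,-0.88,0],0,1],[[0.3,-0.88,0],0,1],[[0.3,-0.88,0],0,1],[[0.3,-0.88,0],0,1],[[0.3,-0.88,0],0,1],[[0.3,-0.88,0],0,1],[[0.3,-0.88,0],0,1],[[0.3,-0.88,0],0,1],[[0.3,-0.88,0],0,1]]' 60
```

```text
time_s: 1.1
position: [0.3359, 0.1941, 0.1999]
tool_rot: [[0.906, -0.0, 0.423], [-0.423, -0.0, 0.906], [-0.0, -1.0, -0.0]]
ft_force: [0.7, -0.0, 0.2]
grip_width: 0.0853
```

```bash
python3 -m pendant '[[[0.32,-0.95,0],0,1],[[0.33,-0.95,0],0,1],[[0.33,-0.95,0],0,1],[[0.33,-0.95,0],0,1],[[0.33,-0.95,0],0,1],[[0.33,-0.95,0],0,1],[[0.33,-0.95,0],0,1],[[0.33,-0.95,0],0,1],[[0.33,-0.95,0],0,1],[[0.33,-0.95,0],0,1],[[0.33,-0.95,0],0,1],[[0.2,-0.6,0],0,1]]'; python3 -m pendant '[[[0,0,0],0,1],[[0,0,0],0,1],[[0,0,0],0,1]]'
python3 - <<'E'
from h import *
s=env.observe();print(s["position"],s["ft_force"],s["wrist_torque"],s["q"])
for n in("side","top"):
    p,d=env.get_image(n);print(proj(n,np.array(s["position"])));u,v=proj(n,np.array([.455,-.17,.08])).astype(int)
    cv2.imwrite(f"pics/{n}1.png",cv2.resize(p[v-60:v+60,u-80:u+80,::-1],None,fx=5,fy=5,interpolation=cv2.INTER_CUBIC))
E
```

```text
time_s: 2.1
position: [0.4506, -0.1384, 0.1997]
tool_rot: [[0.905, -0.0, 0.425], [-0.425, -0.0, 0.905], [-0.0, -1.0, -0.0]]
ft_force: [0.2, -0.0, -0.2]
grip_width: 0.0854
time_s: 2.35
position: [0.45, -0.135, 0.1999]
tool_rot: [[0.906, -0.001, 0.423], [-0.423, 0.001, 0.906], [-0.001, -1.0, 0.0]]
ft_force: [-0.9, -0.6, -0.4]
grip_width: 0.0854
[ 0.45   -0.135   0.1999] [-0.875  -0.6034 -0.449 ] [ 0.0351  0.0248 -0.0196] [-31.186   13.7768  86.351    0.0075  79.9211 -96.1587]
[319.4786 201.0488]
[362.2674 208.4909]
```

View pics/side1.png

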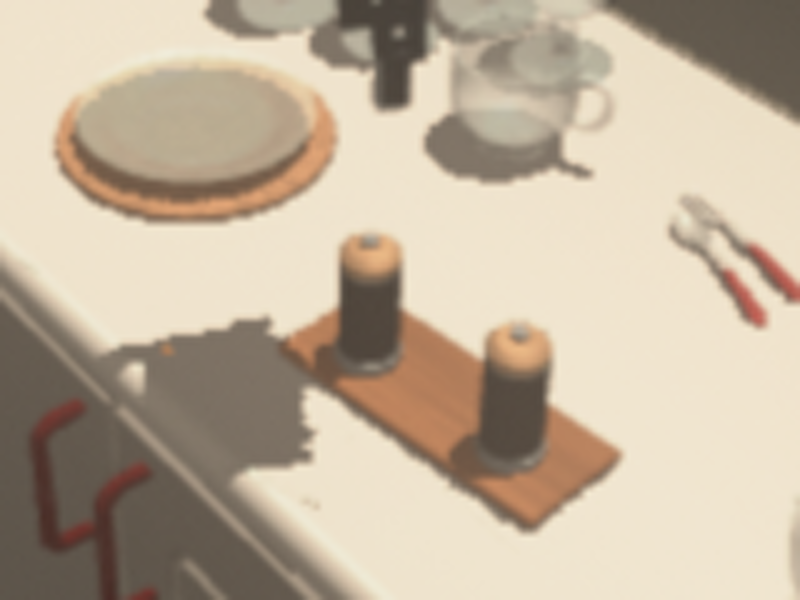

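View pics/top1.png

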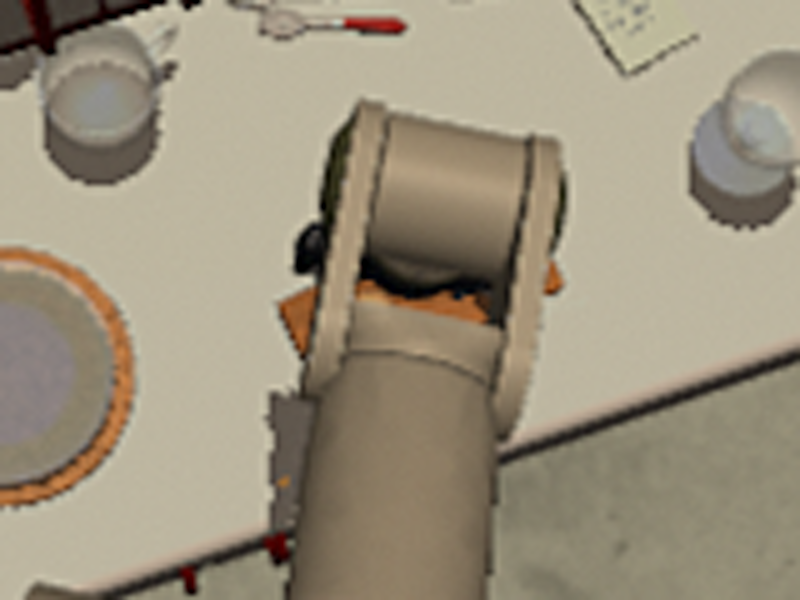

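```bash
python3 - <<'E'
from h import *
T=np.array([.45,-.135,.2]);j=np.array([.423,.906,0])
for n in("side","top"):
    u,v=proj(n,np.array([.455,-.17,.08])).astype(int);o=np.array([u-80,v-60])
    for nm,X in(("tcp",T),("f+",T+j*.05+[0,0,.013]),("f-",T-j*.05+[0,0,.013])): print(n,nm,(proj(n,X)-o+.5)*5)
p,d=env.get_image("side");W=cloud("side",d)
m=(W[...,2]>.19)&(W[...,2]<.3)&(abs(W[...,0]-.45)<.1)&(abs(W[...,1]+.135)<.1)
q=W[m];print(len(q),q.min(0),q.max(0))
for z in np.arange(.19,.27,.01):
    k=q[(q[:,2]>z)&(q[:,2]<z+.01)]
    if len(k): print(z,len(k),k.mean(0))
E
```

```text
side tcp [369.8932 127.5754]
side f+ [350.879   67.0992]
side f- [391.0716 156.0453]
top tcp [383.8702 294.9271]
top f+ [317.9194 284.4366]
top f- [453.9923 298.4873]
178 [ 0.4093 -0.2073  0.2451] [ 0.4765 -0.064   0.3   ]
0.24000000000000005 17 [ 0.4481 -0.1414  0.2477]
0.25000000000000006 33 [ 0.4448 -0.142   0.2554]
0.26000000000000006 35 [ 0.442  -0.1482  0.2653]
0.2700000000000001 33 [ 0.4364 -0.1597  0.2753]
```

The top view is blocked by the wrist. In the side crop the visible black finger ends at about (390,105), which is higher than the f- projection at (391,156). I'll check this before descending.

```bash
python3 - <<'E'
from h import *
T=np.array([.45,-.135,.2]);j=np.array([.423,.906,0])
p,d=env.get_image("side");W=cloud("side",d)
im=cv2.resize(p[130:210,260:380,::-1],None,fx=6,fy=6,interpolation=cv2.INTER_NEAREST)
for X,c in((T,(0,0,255)),(T+j*.05+[0,0,.013],(0,255,0)),(T-j*.05+[0,0,.013],(255,0,0))):
    a=((proj("side",X)-[260,130]+.5)*6).astype(int);cv2.circle(im,tuple(map(int,a)),4,c,-1)
cv2.imwrite("pics/side2.png",im)
for v in range(180,200,2): print(v,[tuple(np.round(W[v,u],3)) for u in(318,322,326)])
E
```

```text
180 [(np.float64(0.474), np.float64(-0.097), np.float64(0.249)), (np.float64(0.415), np.float64(-0.185), np.float64(0.313)), (np.float64(0.42), np.float64(-0.197), np.float64(0.317))]
182 [(np.float64(0.722), np.float64(0.201), np.float64(0.002)), (np.float64(0.415), np.float64(-0.186), np.float64(0.307)), (np.float64(0.743), np.float64(0.173), np.float64(0.008))]
184 [(np.float64(0.71), np.float64(0.187), np.float64(0.004)), (np.float64(0.414), np.float64(-0.187), np.float64(0.301)), (np.float64(0.425), np.float64(-0.191), np.float64(0.299))]
186 [(np.float64(0.699), np.float64(0.174), np.float64(0.004)), (np.float64(0.41), np.float64(-0.192), np.float64(0.298)), (np.float64(0.418), np.float64(-0.2), np.float64(0.299))]
188 [(np.float64(0.696), np.float64(0.169), np.float64(-0.002)), (np.float64(0.422), np.float64(-0.179), np.float64(0.281)), (np.float64(0.417), np.float64(-0.201), np.float64(0.294))]
190 [(np.float64(0.684), np.float64(0.155), np.float64(0.0)), (np.float64(0.422), np.float64(-0.178), np.float64(0.273)), (np.float64(0.43), np.float64(-0.186), np.float64(0.274))]
192 [(np.float64(0.673), np.float64(0.142), np.float64(0.001)), (np.float64(0.423), np.float64(-0.178), np.float64(0.266)), (np.float64(0.431), np.float64(-0.185), np.float64(0.267))]
194 [(np.float64(0.663), np.float64(0.129), np.float64(0.002)), (np.float64(0.424), np.float64(-0.177), np.float64(0.258)), (np.float64(0.429), np.float64(-0.188), np.float64(0.262))]
196 [(np.float64(0.655), np.float64(0.119), np.float64(0.001)), (np.float64(0.424), np.float64(-0.177), np.float64(0.251)), (np.float64(0.429), np.float64(-0.188), np.float64(0.255))]
198 [(np.float64(0.65), np.float64(0.112), np.float64(-0.003)), (np.float64(0.423), np.float64(-0.178), np.float64(0.245)), (np.float64(0.673), np.float64(0.09), np.float64(-0.001))]
```

View pics/side2.png

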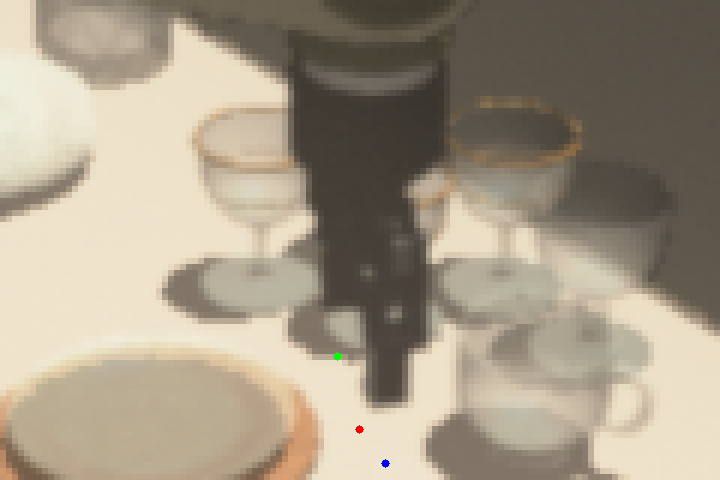

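```bash
python3 - <<'E'
from h import *
p,d=env.get_image("side");W=cloud("side",d)
for v in range(134,180,3): print(v,[tuple(np.round(W[v,u],3).tolist()) for u in(312,318,322,326,330)])
z=np.load("side0.npz");W=cloud("side",z["d"])
m=(abs(W[...,0]-.233)<.1)&(abs(W[...,1]-.498)<.1)&(W[...,2]>.15)&(W[...,2]<.4)
q=W[m];print(q.min(0));
E
```

```text
134 [(0.391, -0.168, 0.453), (0.408, -0.173, 0.45), (0.412, -0.183, 0.453), (0.423, -0.187, 0.451), (0.43, -0.195, 0.452)]
137 [(0.414, -0.14, 0.428), (0.419, -0.159, 0.433), (0.429, -0.165, 0.433), (0.436, -0.173, 0.434), (0.45, -0.173, 0.43)]
140 [(0.418, -0.136, 0.416), (0.42, -0.159, 0.424), (0.429, -0.165, 0.424), (0.436, -0.172, 0.425), (0.449, -0.174, 0.422)]
143 [(0.42, -0.132, 0.405), (0.424, -0.153, 0.412), (0.433, -0.16, 0.412), (0.442, -0.166, 0.412), (0.455, -0.168, 0.409)]
146 [(0.416, -0.138, 0.399), (0.421, -0.157, 0.405), (0.433, -0.161, 0.403), (0.439, -0.171, 0.405), (0.451, -0.173, 0.403)]
149 [(0.413, -0.142, 0.392), (0.422, -0.157, 0.396), (0.43, -0.164, 0.396), (0.437, -0.173, 0.398), (0.453, -0.172, 0.393)]
152 [(0.415, -0.139, 0.382), (0.422, -0.157, 0.387), (0.429, -0.166, 0.389), (0.438, -0.172, 0.388), (0.449, -0.176, 0.386)]
155 [(0.415, -0.139, 0.372), (0.421, -0.159, 0.379), (0.43, -0.165, 0.378), (0.441, -0.169, 0.376), (0.453, -0.172, 0.374)]
158 [(0.416, -0.138, 0.362), (0.421, -0.158, 0.369), (0.428, -0.167, 0.37), (0.44, -0.17, 0.368), (0.452, -0.1
[... 186 characters left out ...]
 (0.43, -0.166, 0.35), (0.439, -0.173, 0.351), (0.727, 0.134, 0.118)]
167 [(0.784, 0.322, 0.0), (0.429, -0.149, 0.334), (0.427, -0.17, 0.344), (0.432, -0.182, 0.347), (0.731, 0.138, 0.101)]
170 [(0.774, 0.308, -0.006), (0.427, -0.152, 0.326), (0.416, -0.184, 0.344), (0.42, -0.195, 0.348), (0.431, -0.199, 0.346)]
173 [(0.751, 0.279, 0.0), (0.423, -0.158, 0.32), (0.418, -0.181, 0.333), (0.418, -0.198, 0.341), (0.431, -0.2, 0.337)]
176 [(0.733, 0.257, 0.002), (0.421, -0.16, 0.312), (0.416, -0.184, 0.325), (0.423, -0.192, 0.326), (0.426, -0.206, 0.332)]
179 [(0.716, 0.236, 0.003), (0.473, -0.098, 0.253), (0.415, -0.185, 0.316), (0.417, -0.2, 0.323), (-0.19, -0.897, 0.882)]
[0.1915 0.4204 0.2428]
```

By depth, the open fingertips sit at z≈0.243, both now and at the start, although the TCP reads 0.200. The stated 13 mm swing doesn't explain that. I'll shut the gripper here in free air and measure the tip.

```bash
python3 -m pendant '[[[0,0,0],0,0],[[0,0,0],0,0],[[0,0,0],0,0],[[0,0,0],0,0],[[0,0,0],0,0],[[0,0,0],0,0],[[0,0,0],0,0],[[0,0,0],0,0],[[0,0,0],0,0],[[0,0,0],0,0]]'
python3 - <<'E'
from h import *
T=np.array(env.observe()["position"])
p,d=env.get_image("side");W=cloud("side",d)
im=cv2.resize(p[130:210,260:380,::-1],None,fx=6,fy=6,interpolation=cv2.INTER_NEAREST)
a=((proj("side",T)-[260,130]+.5)*6).astype(int);cv2.circle(im,tuple(map(int,a)),4,(0,0,255),-1)
cv2.imwrite("pics/side3.png",im)
m=(W[...,2]>.17)&(W[...,2]<.36)&(abs(W[...,0]-.45)<.1)&(abs(W[...,1]+.135)<.1)
q=W[m];print(q.min(0),T)
for z in np.arange(.19,.27,.01):
    k=q[(q[:,2]>z)&(q[:,2]<z+.01)]
    if len(k): print(z,len(k),k.mean(0))
E
```

```text
time_s: 3.43
position: [0.4508, -0.1356, 0.2]
tool_rot: [[0.906, -0.0, 0.423], [-0.423, -0.0, 0.906], [0.0, -1.0, -0.0]]
ft_force: [0.2, -0.2, 1.0]
grip_width: -0.0001
[ 0.4153 -0.196   0.2316] [ 0.4508 -0.1356  0.2   ]
0.23000000000000004 11 [ 0.4493 -0.1421  0.2349]
0.24000000000000005 23 [ 0.4447 -0.1428  0.2445]
0.25000000000000006 23 [ 0.4446 -0.1446  0.2556]
0.26000000000000006 14 [ 0.4457 -0.1441  0.2635]
0.2700000000000001 12 [ 0.4384 -0.1375  0.2769]
```

View pics/side3.png

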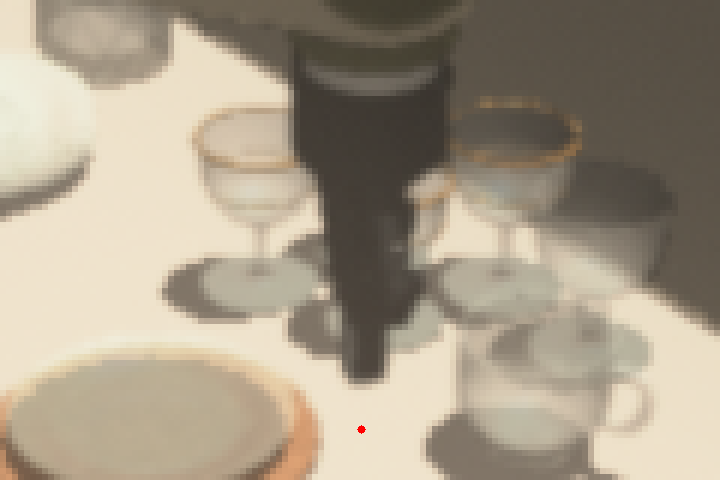

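Shut, the tips are at z≈0.231, and 0.231→0.243 matches the stated 13 mm swing. So the reported TCP lies about 30 mm below the real fingertips along the tool, with no clear sideways offset. I'll reopen, descend part way and compare the fingers with the mill in the same picture.

```bash
python3 -m pendant '[[[0,-0.07,0],0,1],[[0,0,0],0,1],[[0,0,0],0,1],[[0,0,0],0,1],[[0,0,0],0,1],[[0,0,0],0,1],[[0,0,-0.6],0,1],[[0,0,-0.9],0,1],[[0,0,-0.9],0,1],[[0,0,-0.9],0,1],[[0,0,-0.8],0,1],[[0,0,-0.4],0,1]]'
python3 -m pendant '[[[0,0,0],0,1],[[0,0,0],0,1]]'
cat > look.py <<'E'
import sys
from h import *
nm=sys.argv[1];s=env.observe();T=np.array(s["position"]);print(s["time_s"],T,s["ft_force"],s["grip_width"])
n=sys.argv[2] if len(sys.argv)>2 else "side"
C=T+[0,0,.04]
p,d=env.get_image(n);np.savez(f"{nm}.npz",p=p,d=d);u,v=proj(n,C).astype(int);u=np.clip(u,60,580);v=np.clip(v,45,355)
im=cv2.resize(p[v-45:v+45,u-60:u+60,::-1],None,fx=6,fy=6,interpolation=cv2.INTER_CUBIC)
a=((proj(n,T)-[u-60,v-45]+.5)*6).astype(int);cv2.circle(im,tuple(map(int,a)),3,(0,0,255),-1)
cv2.imwrite(f"pics/{nm}.png",im);print("crop origin",u-60,v-45)
E
python3 look.py s4
```

```text
time_s: 4.48
position: [0.4497, -0.137, 0.0626]
tool_rot: [[0.906, -0.003, 0.423], [-0.423, 0.002, 0.906], [-0.004, -1.0, 0.0]]
ft_force: [-1.2, 0.1, -0.6]
grip_width: 0.0856
time_s: 4.65
position: [0.4508, -0.1377, 0.0651]
tool_rot: [[0.906, -0.001, 0.423], [-0.423, 0.0, 0.906], [-0.001, -1.0, 0.0]]
ft_force: [0.5, 0.4, 0.7]
grip_width: 0.0853
4.65 [ 0.4508 -0.1377  0.0651] [0.5368 0.3905 0.7095] 0.08534590175979369
crop origin 259 180
```

View pics/s4.png

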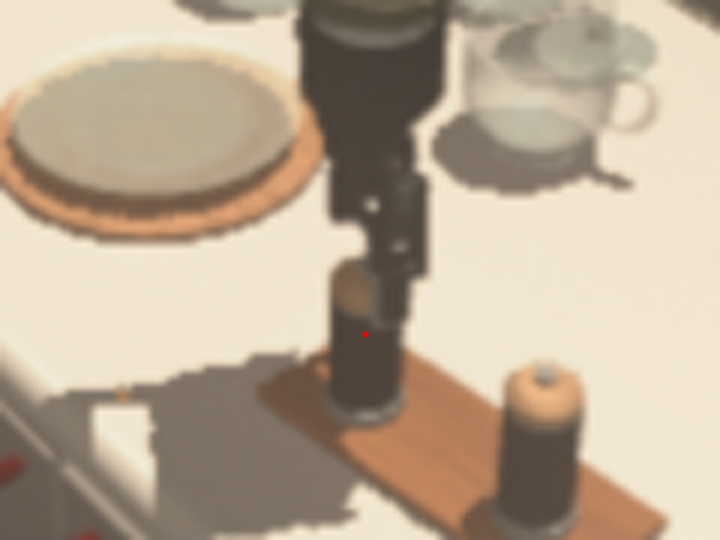

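```bash
python3 - <<'E'
from h import *
T=np.array([.4508,-.1377,0]);j=np.array([.423,.906,0])
W=cloud("side",np.load("s4.npz")["d"])
for z in(.065,.078,.095,.108): print(z,[((proj("side",T+s*j*.048+[0,0,z])-[259,180]+.5)*6).round() for s in(1,-1)])
q=W[220:240,320:328];
for v in range(228,238): print(v,W[v,324])
E
```

```text
0.065 [array([344., 282.]), array([388., 391.])]
0.078 [array([345., 263.]), array([388., 372.])]
0.095 [array([345., 239.]), array([389., 347.])]
0.108 [array([345., 220.]), array([390., 328.])]
228 [ 0.4277 -0.1861  0.1369]
229 [ 0.425  -0.1894  0.1364]
230 [ 0.4271 -0.1871  0.13  ]
231 [ 0.4238 -0.191   0.1301]
232 [ 0.429  -0.1853  0.12  ]
233 [ 0.4261 -0.1887  0.1197]
234 [ 0.4305 -0.1839  0.1104]
235 [ 0.4529 -0.1583  0.0785]
236 [ 0.4557 -0.1552  0.0709]
237 [ 0.4508 -0.161   0.073 ]
```

Both tips match z=0.108 exactly in the picture, so the 30 mm offset is confirmed: real tip (shut) = reported z + 0.030. For a grip about 57 mm above the foot I need a reported z of about 0.020, which leaves the body about 9 mm above the stud. I'll descend gently.

```bash
python3 -m pendant '[[[0,0,-0.3],0,1],[[0,0,-0.3],0,1],[[0,0,-0.3],0,1],[[0,0,-0.3],0,1],[[0,0,-0.2],0,1],[[0,0,-0.1],0,1],[[0,0,0],0,1],[[0,0,0],0,1]]'
python3 look.py s5
```

```text
time_s: 5.37
position: [0.4508, -0.1377, 0.02]
tool_rot: [[0.906, -0.0, 0.423], [-0.423, 0.0, 0.906], [-0.0, -1.0, 0.0]]
ft_force: [0.4, -0.4, 0.3]
grip_width: 0.0854
5.3667 [ 0.4508 -0.1377  0.02  ] [ 0.3687 -0.3566  0.3058] 0.0854161011484979
crop origin 259 191
```

View pics/s5.png

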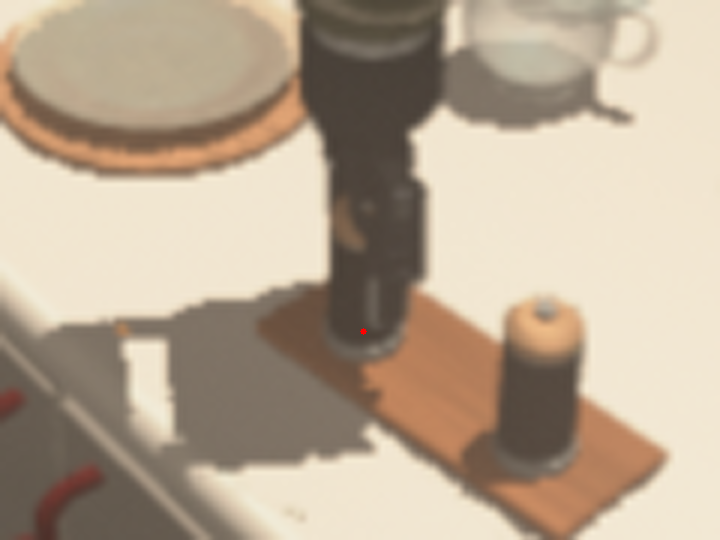

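The picture shows the mill still upright between the fingers, its foot at crop (365,345), with no contact force. Now I'll grip.

```bash
python3 -m pendant '[[[0,0,0],0,0],[[0,0,0],0,0],[[0,0,0],0,0],[[0,0,0],0,0],[[0,0,0],0,0],[[0,0,0],0,0],[[0,0,0],0,0],[[0,0,0],0,0],[[0,0,0],0,0]]' 60
python3 -c "
from h import *
s=env.observe();print(s['ft_force'],s['wrist_torque'])"
python3 -m pendant '[[[0,0,0.15],0,0],[[0,0,0.3],0,0],[[0,0,0.35],0,0],[[0,0,0.35],0,0],[[0,0,0.3],0,0],[[0,0,0.15],0,0],[[0,0,0],0,0],[[0,0,0],0,0]]'
python3 look.py s6
for i in 1 2 3; do python3 -m pendant '[[[0,0,0],0,0],[[0,0,0],0,0]]'; done
```

```text
time_s: 6.17
position: [0.451, -0.1377, 0.0204]
tool_rot: [[0.906, 0.001, 0.423], [-0.423, -0.0, 0.906], [0.001, -1.0, 0.0]]
ft_force: [-0.6, 1.3, 5.2]
grip_width: 0.0408
[-0.6351  1.2926  5.1788] [0.1796 0.0961 0.0046]
time_s: 6.83
position: [0.4507, -0.1376, 0.068]
tool_rot: [[0.906, 0.0, 0.423], [-0.423, -0.0, 0.906], [0.0, -1.0, -0.0]]
ft_force: [0.2, -0.1, -2.0]
grip_width: 0.041
6.8333 [ 0.4507 -0.1376  0.068 ] [ 0.1708 -0.1073 -1.9902] 0.04097148097917435
crop origin 259 179
time_s: 7.05
position: [0.4505, -0.1375, 0.0676]
tool_rot: [[0.906, -0.001, 0.423], [-0.423, 0.001, 0.906], [-0.001, -1.0, 0.0]]
ft_force: [0.2, 0.5, -2.5]
grip_width: 0.0408
time_s: 7.22
position: [0.4507, -0.1376, 0.0678]
tool_rot: [[0.906, -0.0, 0.423], [-0.423, 0.0, 0.906], [-0.0, -1.0, 0.0]]
ft_force: [0.1, -1.1, -2.2]
grip_width: 0.0406
time_s: 7.38
position: [0.4507, -0.1376, 0.0679]
tool_rot: [[0.906, -0.0, 0.423], [-0.423, 0.0, 0.906], [-0.0, -1.0, 0.0]]
ft_force: [0.1, 0.7, -2.6]
grip_width: 0.0408
```

View pics/s6.png

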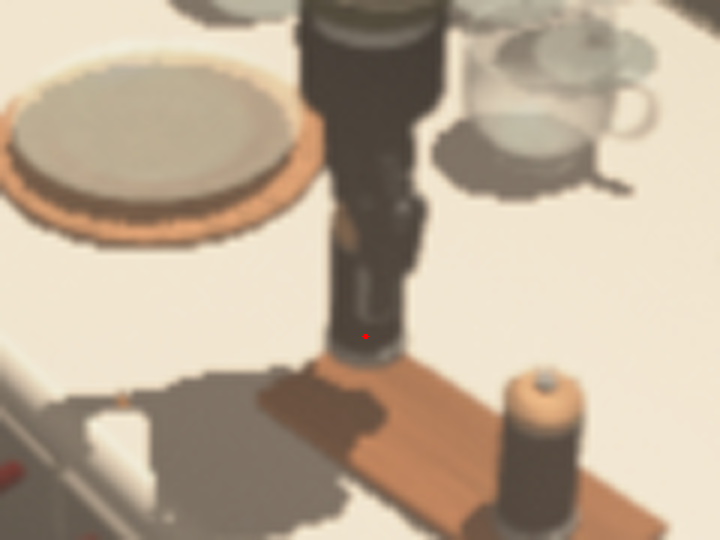

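Lifted about 48 mm clear, with the vertical force near -2.3 N, or about 0.25 kg. That points to the light mill, but I need the other for comparison. I'll set it back.

```bash
python3 -m pendant '[[[0,0,-0.2],0,0],[[0,0,-0.35],0,0],[[0,0,-0.35],0,0],[[0,0,-0.3],0,0],[[0,0,-0.2],0,0],[[0,0,-0.1],0,0],[[0,0,-0.07],0,0],[[0,0,-0.02],0,0],[[0,0,0],0,0],[[0,0,0],0,0]]'; python3 look.py s7
```

```text
time_s: 8.22
position: [0.451, -0.1377, 0.0206]
tool_rot: [[0.906, 0.001, 0.423], [-0.423, -0.0, 0.906], [0.001, -1.0, -0.0]]
ft_force: [-0.0, 0.1, -1.9]
grip_width: 0.0405
8.2167 [ 0.451  -0.1377  0.0206] [-0.0211  0.1489 -1.9446] 0.04054926908148815
crop origin 259 191
```

View pics/s7.png

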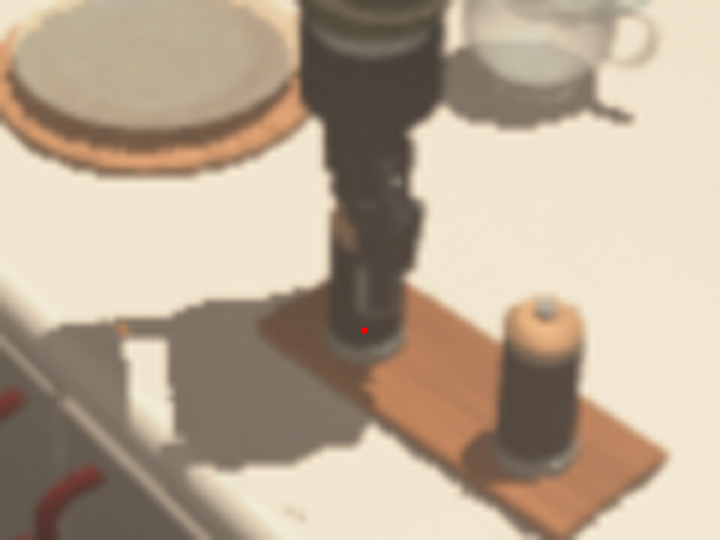

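The foot is at its old pixel (365,345), but the arm still carries 1.9 N. I'll go down a little at a time until the board takes the weight.

```bash
python3 -m pendant '[[[0,0,-0.02],0,0],[[0,0,0],0,0]]'; python3 -m pendant '[[[0,0,-0.02],0,0],[[0,0,0],0,0]]' | grep -E "pos|ft"
```

```text
time_s: 8.43
position: [0.4511, -0.1378, 0.0204]
tool_rot: [[0.906, 0.001, 0.423], [-0.423, -0.001, 0.906], [0.001, -1.0, -0.0]]
ft_force: [-1.7, 1.7, 5.8]
grip_width: 0.0409
position: [0.4512, -0.1378, 0.0204]
ft_force: [-3.2, 2.4, 12.0]
```

The board now carries it, with contact force rising to 12 N. I'll ease off 0.6 mm, let go and back off upward.

```bash
python3 -m pendant '[[[0,0,0.02],0,0],[[0,0,0],0,0.25],[[0,0,0],0,0.5],[[0,0,0],0,0.7],[[0,0,0],0,0.9],[[0,0,0],0,1],[[0,0,0],0,1],[[0,0,0],0,1],[[0,0,0],0,1],[[0,0,0],0,1]]'; python3 -m pendant '[[[0,0,0.2],0,1],[[0,0,0.4],0,1],[[0,0,0.6],0,1],[[0,0,0.8],0,1],[[0,0,0.9],0,1],[[0,0,0.8],0,1],[[0,0,0.4],0,1]]'; python3 look.py s8
```

```text
time_s: 9.43
position: [0.4507, -0.1376, 0.0197]
tool_rot: [[0.906, -0.0, 0.423], [-0.423, 0.0, 0.906], [-0.0, -1.0, -0.0]]
ft_force: [0.2, -0.1, -0.4]
grip_width: 0.0861
time_s: 10.02
position: [0.4515, -0.1381, 0.146]
tool_rot: [[0.906, 0.004, 0.423], [-0.423, -0.002, 0.906], [0.004, -1.0, -0.001]]
ft_force: [-0.1, 0.2, 0.7]
grip_width: 0.0856
10.0167 [ 0.4515 -0.1381  0.146 ] [-0.0608  0.1916  0.695 ] 0.0856447996993443
crop origin 260 160
```

View pics/s8.png

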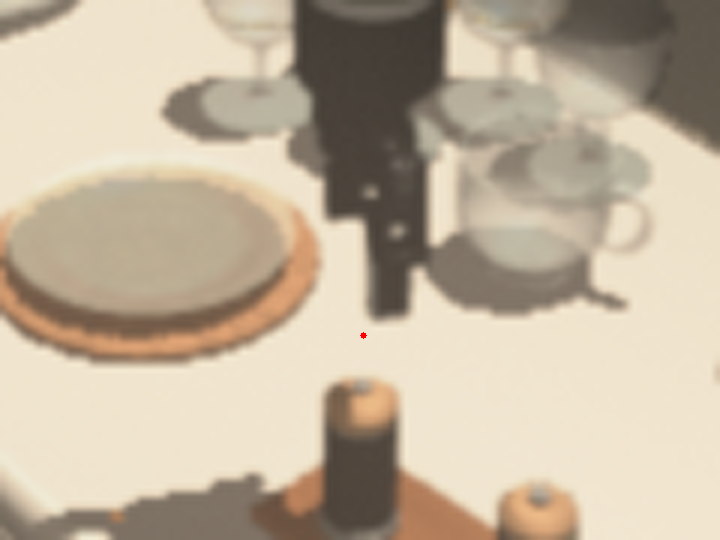

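The left mill's stud is at crop (362,385), which is (319.8,224) in the image, the same place as before. It stands free. Next, the right mill.

```bash
python3 -m pendant '[[[0.06,-0.3,0],0,1],[[0.08,-0.8,0],0,1],[[0.1,-0.9,0],0,1],[[0.1,-0.9,0],0,1],[[0.08,-0.8,0],0,1],[[0.06,-0.45,0],0,1],[[0,0,0],0,1],[[0,0,-0.3],0,1],[[0,0,-0.6],0,1],[[0,0,-0.6],0,1],[[0,0,-0.3],0,1],[[0,0,0],0,1]]'; python3 look.py s9
```

```text
time_s: 11.07
position: [0.4641, -0.2603, 0.0865]
tool_rot: [[0.907, -0.004, 0.422], [-0.422, 0.003, 0.907], [-0.005, -1.0, 0.002]]
ft_force: [0.4, -0.1, 0.2]
grip_width: 0.0856
11.0667 [ 0.4641 -0.2603  0.0865] [ 0.4358 -0.0555  0.2411] 0.08557755540131305
crop origin 288 193
```

View pics/s9.png

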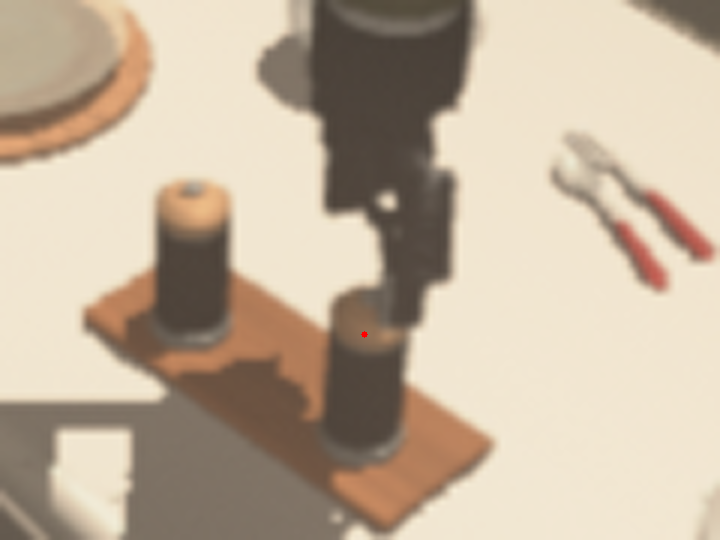

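The left mill stands free and the right one is between the fingers, its foot at crop (362,445). I'll finish the descent.

```bash
python3 -m pendant '[[[0,0,-0.3],0,1],[[0,0,-0.45],0,1],[[0,0,-0.45],0,1],[[0,0,-0.4],0,1],[[0,0,-0.35],0,1],[[0,0,-0.2],0,1],[[0,0,-0.1],0,1],[[0,0,-0.03],0,1],[[0,0,0],0,1],[[0,0,0],0,1]]'; python3 look.py s10
```

```text
time_s: 11.95
position: [0.4655, -0.2624, 0.0209]
tool_rot: [[0.906, 0.001, 0.423], [-0.423, -0.001, 0.906], [0.001, -1.0, -0.0]]
ft_force: [0.0, -0.1, -0.9]
grip_width: 0.0851
11.95 [ 0.4655 -0.2624  0.0209] [ 0.0143 -0.0938 -0.8804] 0.08509810621528532
crop origin 288 209
```

View pics/s10.png

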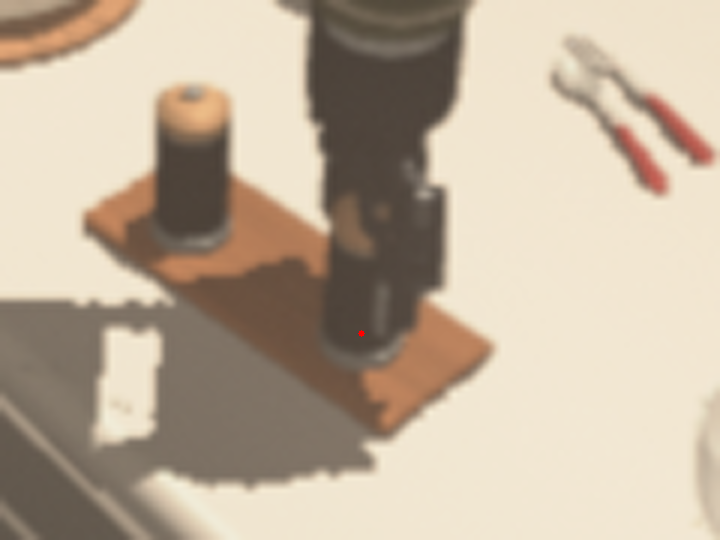

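The right mill stands upright between the fingers. I'll grip it with 70 N and lift.

```bash
python3 -m pendant '[[[0,0,0],0,0],[[0,0,0],0,0],[[0,0,0],0,0],[[0,0,0],0,0],[[0,0,0],0,0],[[0,0,0],0,0],[[0,0,0],0,0],[[0,0,0],0,0],[[0,0,0],0,0]]' 70
python3 -m pendant '[[[0,0,0.15],0,0],[[0,0,0.3],0,0],[[0,0,0.35],0,0],[[0,0,0.35],0,0],[[0,0,0.3],0,0],[[0,0,0.15],0,0],[[0,0,0],0,0],[[0,0,0],0,0]]'
python3 look.py s11
for i in 1 2 3; do python3 -m pendant '[[[0,0,0],0,0],[[0,0,0],0,0]]' | grep -E "pos|ft|wid"; done
```

```text
time_s: 12.75
position: [0.4653, -0.2621, 0.0207]
tool_rot: [[0.906, 0.001, 0.423], [-0.423, -0.0, 0.906], [0.001, -1.0, 0.0]]
ft_force: [0.3, 2.3, 4.3]
grip_width: 0.0406
time_s: 13.42
position: [0.465, -0.2621, 0.0682]
tool_rot: [[0.906, -0.0, 0.423], [-0.423, 0.0, 0.906], [-0.0, -1.0, 0.0]]
ft_force: [1.1, 0.1, -4.8]
grip_width: 0.0405
13.4167 [ 0.465  -0.2621  0.0682] [ 1.0599  0.0783 -4.8197] 0.04045459850664786
crop origin 289 198
position: [0.465, -0.262, 0.0678]
ft_force: [0.0, -0.1, -4.8]
grip_width: 0.0409
position: [0.4651, -0.2621, 0.0681]
ft_force: [0.3, -0.3, -4.8]
grip_width: 0.0407
position: [0.4652, -0.2621, 0.0683]
ft_force: [0.4, 0.1, -4.9]
grip_width: 0.0404
```

View pics/s11.png

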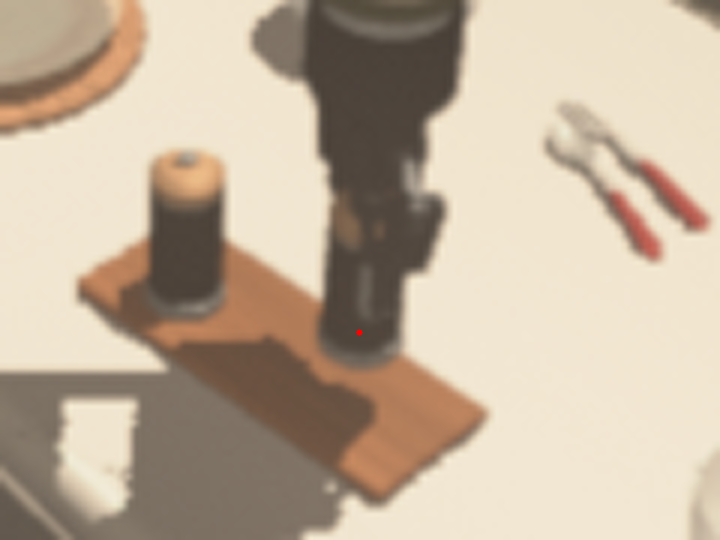

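The right mill reads -4.8 N steady, about 0.5 kg, so it is the heavy one (the left read about 2.4 N). The task reads as setting the right one back down too, so I'll do that and let go before picking it up for the plate.

```bash
python3 -m pendant '[[[0,0,-0.2],0,0],[[0,0,-0.35],0,0],[[0,0,-0.35],0,0],[[0,0,-0.3],0,0],[[0,0,-0.2],0,0],[[0,0,-0.1],0,0],[[0,0,-0.07],0,0],[[0,0,-0.02],0,0],[[0,0,0],0,0],[[0,0,0],0,0]]'; python3 -m pendant '[[[0,0,-0.02],0,0],[[0,0,0],0,0]]'| grep -E "pos|ft|wid"
```

```text
time_s: 14.8
position: [0.4653, -0.2623, 0.0209]
tool_rot: [[0.906, 0.001, 0.423], [-0.423, -0.001, 0.906], [0.001, -1.0, -0.0]]
ft_force: [-0.1, -0.7, -4.5]
grip_width: 0.0409
position: [0.4654, -0.2624, 0.0207]
ft_force: [-0.0, 2.1, 2.0]
grip_width: 0.0402
```

```bash
python3 -m pendant '[[[0,0,-0.01],0,0],[[0,0,0],0,0]]'| grep -E "pos|ft|wid"; python3 -m pendant '[[[0,0,0],0,0.25],[[0,0,0],0,0.5],[[0,0,0],0,0.7],[[0,0,0],0,0.8],[[0,0,0],0,0.8],[[0,0,0],0,0.8],[[0,0,0],0,0.8],[[0,0,0],0,0.8]]'; python3 look.py s12
```

```text
position: [0.4655, -0.2624, 0.0207]
ft_force: [-1.3, 1.1, 6.9]
grip_width: 0.0405
time_s: 15.8
position: [0.4652, -0.2622, 0.0197]
tool_rot: [[0.906, -0.0, 0.423], [-0.423, 0.0, 0.906], [-0.0, -1.0, -0.0]]
ft_force: [0.1, -0.2, 0.5]
grip_width: 0.0684
15.8 [ 0.4652 -0.2622  0.0197] [ 0.0962 -0.153   0.5496] 0.06843684452823687
crop origin 288 209
```

View pics/s12.png

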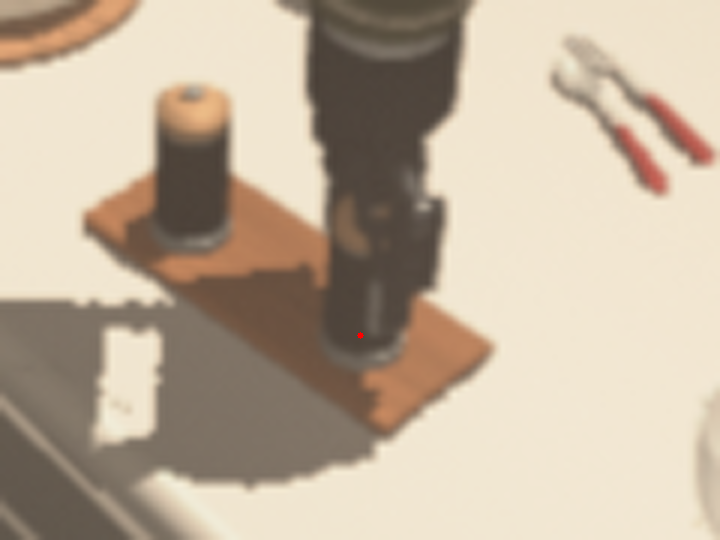

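The right mill is back at its place, foot at crop (362,350) as before, and released. Before the carry I'll check the clearance to the cabinets and glassware near the route.

```bash
python3 - <<'E'
from h import *
for n in("side","top"):
    W=cloud(n,np.load(n+"0.npz")["d"]);ok=np.load(n+"0.npz")["d"]>0
    for y0 in np.arange(-.3,.3,.1):
        m=ok&(W[...,2]>.25)&(W[...,2]<1.0)&(W[...,1]>y0)&(W[...,1]<y0+.1)&(W[...,0]>.3)
        if m.sum()>5: q=W[m];i=q[:,0].argmin();print(n,round(y0,1),m.sum(),"min x",q[i],"min z",q[:,2].min())
E
python3 -m pendant '[[[0,0,0],0,0],[[0,0,0],0,0],[[0,0,0],0,0],[[0,0,0],0,0],[[0,0,0],0,0],[[0,0,0],0,0],[[0,0,0],0,0],[[0,0,0],0,0]]' 70
python3 -m pendant '[[[0,0,0.15],0,0],[[0,0,0.3],0,0],[[0,0,0.5],0,0],[[0,0,0.7],0,0],[[0,0,0.8],0,0],[[0,0,0.8],0,0],[[0,0,0.8],0,0],[[0,0,0.8],0,0],[[0,0,0.7],0,0],[[0,0,0.45],0,0],[[0,0,0.2],0,0],[[0,0,0],0,0]]'
python3 look.py s13
```

```text
side -0.3 2284 min x [ 0.5989 -0.2855  0.73  ] min z 0.25013166512316415
side -0.2 1751 min x [ 0.6009 -0.1763  0.618 ] min z 0.2500281412766244
side -0.1 3416 min x [ 0.5601 -0.0279  0.6515] min z 0.25030068568569536
side 0.0 3501 min x [0.5618 0.054  0.6179] min z 0.2504576903067714
side 0.1 2143 min x [0.5997 0.1479 0.6082] min z 0.2500789170763314
side 0.2 1384 min x [0.601  0.2932 0.5596] min z 0.2501856234296444
top -0.3 5285 min x [ 0.6    -0.2844  0.9805] min z 0.46123062791676933
top -0.2 4321 min x [ 0.5998 -0.1076  0.6228] min z 0.4592531391024653
top -0.1 3489 min x [ 0.5615 -0.0251  0.714 ] min z 0.45949957406322883
top 0.0 5101 min x [0.5617 0.0612 0.7218] min z 0.4567191555698498
top 0.1 7995 min x [0.6031 0.1559 0.5795] min z 0.4602156661911385
top 0.2 8897 min x [0.603  0.2051 0.6116] min z 0.4590240894941299
time_s: 16.52
position: [0.4653, -0.262, 0.02]
tool_rot: [[0.906, 0.0, 0.423], [-0.423, 0.0, 0.906], [0.0, -1.0, 0.0]]
ft_force: [-0.4, 2.4, 5.2]
grip_width: 0.0407
time_s: 17.52
position: [0.4652, -0.2624, 0.2068]
tool_rot: [[0.906, 0.001, 0.423], [-0.423, -0.001, 0.906], [0.002, -1.0, -0.001]]
ft_force: [-0.2, -0.6, -4.7]
grip_width: 0.0408
17.5167 [ 0.4652 -0.2624  0.2068] [-0.2271 -0.5977 -4.7377] 0.04080609404889873
crop origin 292 160
```

View pics/s13.png

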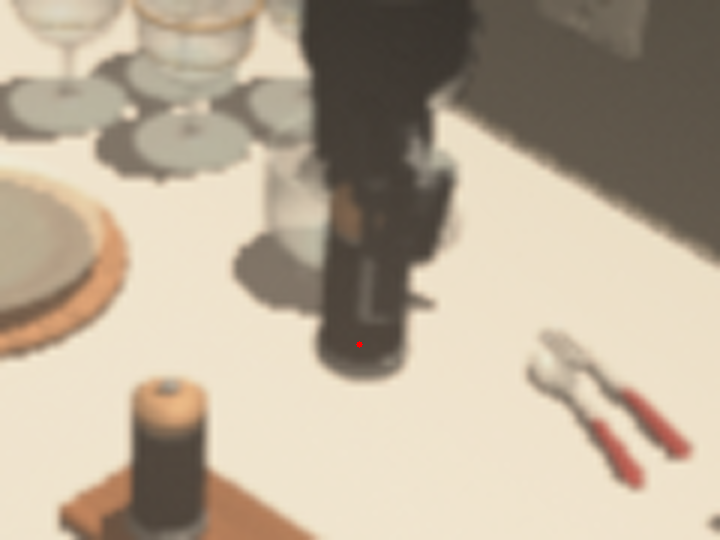

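The mill is held upright and clear at 4.7 N. The cabinet faces stand at x≈0.60 from z≈0.46 up, with handles at x≈0.56 for y between -0.03 and 0.06. I need the wrist's extent relative to the TCP before going to x=0.518.

```bash
python3 - <<'E'
from h import *
s=env.observe();T=np.array(s["position"]);a=np.arctan2(T[1],T[0]);print(s["q"],np.degrees(a))
for n in("top","side"):
    p,d=env.get_image(n);np.savez(n+"14.npz",p=p,d=d)
    cv2.imwrite(f"pics/{n}14.png",p[:,:,::-1])
    W=cloud(n,d);W0=cloud(n,np.load(n+"0.npz")["d"])
    m=(d>0)&(abs(d-np.load(n+"0.npz")["d"])>.03)&(np.hypot(W[...,0]-T[0],W[...,1]-T[1])<.2)&(W[...,2]>.3)
    q=W[m];r=(q-T)[:,:2]@[np.cos(a),np.sin(a)];l=(q-T)[:,:2]@[-np.sin(a),np.cos(a)]
    for z in np.arange(.3,.8,.05):
        k=(q[:,2]>z)&(q[:,2]<z+.05)
        if k.sum()>5: print(n,round(z,2),k.sum(),"radial max",np.percentile(r[k],98),"x max",np.percentile(q[k,0],98)-T[0],"lat",np.percentile(l[k],[2,98]))
E
```

```text
[ -42.1233   19.9445   76.3207   -0.0048   83.7546 -107.0907] -29.406601789695703
top 0.3 58 radial max 0.007625920905736178 x max 0.03589963654073569 lat [-0.0617  0.0645]
top 0.35 28 radial max -0.016019752557719272 x max 0.0009755893307875074 lat [-0.0293  0.0309]
top 0.4 84 radial max -0.014247170324761575 x max 0.0037938117244784575 lat [-0.0212  0.0328]
top 0.45 147 radial max 0.017716420855571135 x max 0.047843684397296804 lat [-0.0349  0.0835]
top 0.5 2039 radial max 0.03594872426637675 x max 0.051105040880008445 lat [-0.0589  0.0797]
top 0.55 873 radial max -0.09130675390548783 x max -0.06527173825179439 lat [-0.0075  0.0848]
top 0.6 94 radial max -0.17743995757699693 x max -0.12622956334427804 lat [0.0174 0.0663]
side 0.3 365 radial max 0.017353494757483844 x max 0.012533931973150225 lat [-0.0673  0.0501]
side 0.35 381 radial max 0.031117524918592297 x max 0.01555001802443351 lat [-0.0403 -0.001 ]
side 0.4 378 radial max 0.034136426775047836 x max 0.021185462082174533 lat [-0.0411  0.002 ]
side 0.45 1216 radial max 0.026371455618146515 x max -0.009758988800154689 lat [-0.0722 -0.0005]
side 0.5 2908 radial max 0.03481892182350476 x max 0.04463600853888905 lat [-0.0693  0.0629]
side 0.55 790 radial max -0.10143946304305718 x max -0.07821523251264961 lat [-0.0111  0.0463]
side 0.6 44 radial max 0.16773343322725195 x max 0.14082746698195237 lat [-0.0112  0.0738]
```

View pics/side14.png

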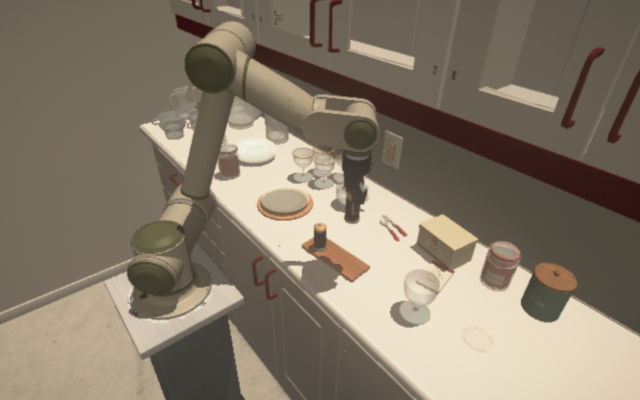

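View pics/top14.png

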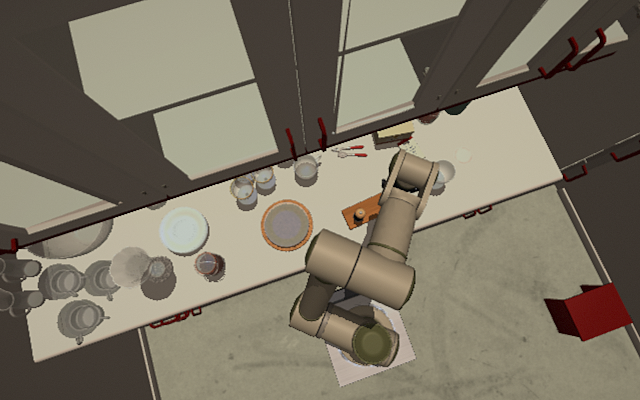

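The wrist reaches about 0.04–0.05 m beyond the TCP, so at x=0.518 it gets to about 0.57. That stays clear of the cabinet face at 0.60, and at y=0.155 it is past the handles. I'll carry along y at x=0.465 first and move out in x only beyond the handles.

```bash
python3 -m pendant '[[[0,0.2,0],0,0],[[0,0.4,0],0,0],[[0,0.6,0],0,0],[[0,0.7,0],0,0],[[0,0.7,0],0,0],[[0,0.7,0],0,0],[[0,0.7,0],0,0],[[0,0.7,0],0,0],[[0,0.7,0],0,0],[[0,0.7,0],0,0],[[0,0.7,0],0,0],[[0,0.7,0],0,0]]'; python3 -m pendant '[[[0,0.7,0],0,0],[[0,0.7,0],0,0],[[0,0.7,0],0,0],[[0,0.7,0],0,0],[[0.1,0.7,0],0,0],[[0.2,0.7,-0.1],0,0],[[0.3,0.7,-0.2],0,0],[[0.4,0.6,-0.3],0,0],[[0.4,0.5,-0.3],0,0],[[0.2,0.3,-0.2],0,0],[[0.1,0.1,-0.1],0,0],[[0,0,0],0,0]]'; python3 look.py s15
```

```text
time_s: 18.67
position: [0.4644, -0.0351, 0.2054]
tool_rot: [[0.906, -0.001, 0.423], [-0.423, 0.001, 0.906], [-0.001, -1.0, 0.0]]
ft_force: [-0.8, -0.3, -4.3]
grip_width: 0.041
time_s: 19.67
position: [0.5156, 0.1553, 0.1688]
tool_rot: [[0.907, -0.002, 0.422], [-0.422, -0.0, 0.907], [-0.002, -1.0, -0.001]]
ft_force: [-0.7, -0.9, -5.2]
grip_width: 0.0409
19.6667 [0.5156 0.1553 0.1688] [-0.7335 -0.9472 -5.2361] 0.040867095980683645
crop origin 222 111
```

View pics/s15.png

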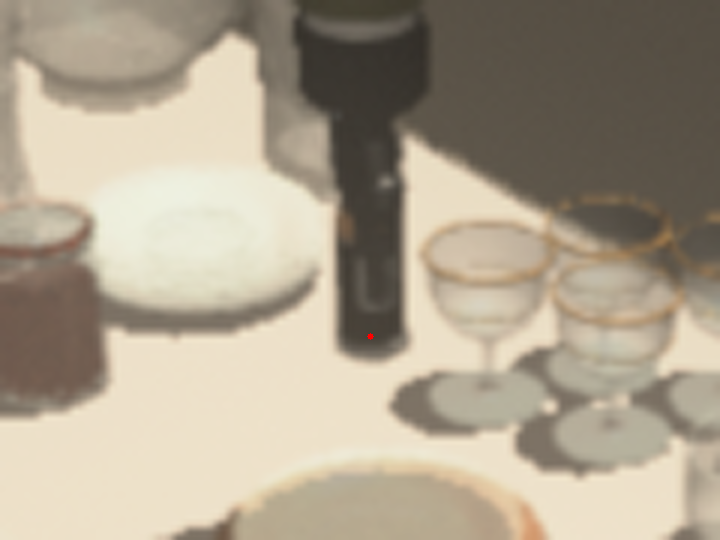

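The mill is held upright over the plate. Now I'll lower it to a foot height of about 0.129 and measure.

```bash
python3 -m pendant '[[[0.02,0,-0.2],0,0],[[0.02,0,-0.3],0,0],[[0.01,0,-0.3],0,0],[[0,0,-0.2],0,0],[[0,0,-0.1],0,0],[[0,0,-0.05],0,0],[[0,0,0],0,0],[[0,0,0],0,0],[[0,0,0],0,0],[[0,0,0],0,0]]'; python3 look.py s16; python3 - <<'E'
from h import *
s=env.observe();T=np.array(s["position"]);print(s["ft_force"],T,np.array(s["tool_rot"])[:,1])
p,d=env.get_image("top");np.savez("t16.npz",p=p,d=d);cv2.imwrite("pics/t16.png",p[:,:,::-1])
W=cloud("side",np.load("s16.npz")["d"])
m=(np.hypot(W[...,0]-T[0],W[...,1]-T[1])<.05)&(W[...,2]>.07)&(W[...,2]<.17)
q=W[m];print(q.min(0),q.max(0))
for z in(.124,.129,.134): print(z,(proj("side",[*T[:2],z])-np.array([222,118])+.5)*6)
E
```

```text
time_s: 20.55
position: [0.5178, 0.1549, 0.1355]
tool_rot: [[0.906, 0.001, 0.423], [-0.423, 0.0, 0.906], [0.001, -1.0, 0.0]]
ft_force: [0.7, -0.4, -5.4]
grip_width: 0.0406
20.55 [0.5178 0.1549 0.1355] [ 0.7216 -0.3572 -5.3811] 0.04059851926815177
crop origin 223 119
[-0.4339  0.3958 -4.6048] [0.5178 0.1549 0.1355] [ 0.0006  0.     -1.    ]
[0.4969 0.1274 0.1302] [0.5343 0.1686 0.1689]
0.124 [376.006  356.2309]
0.129 [375.7568 349.3484]
0.134 [375.5066 342.4395]
```

View pics/s16.png

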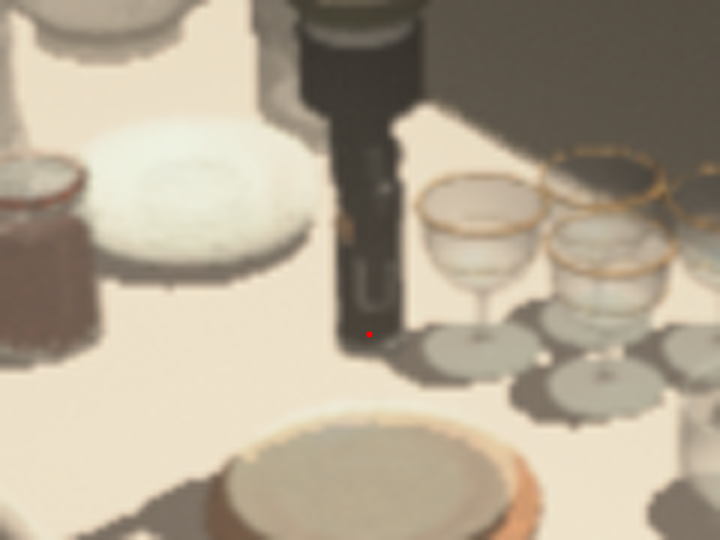

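View pics/t16.png

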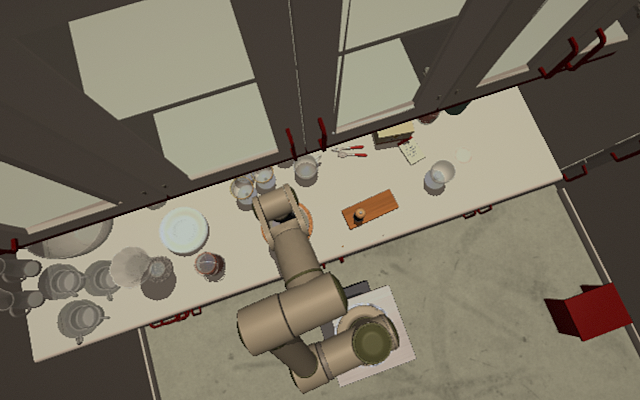

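The top view shows the left mill alone on the board at (360,213), where it started, and the glassware unmoved. The held mill's underside measures z≈0.130, about 10 cm above the rim, and the TCP is at (0.518,0.155) over the plate's middle. The load is steady at about 5 N. Handing in.

```bash
python3 - <<'E'
from h import *
a=np.load("top0.npz")["p"];b=np.load("t16.npz")["p"]
for nm,(u,v) in dict(mug=(306,170),glass=(438,178),jar=(208,264),millL=(360,213)).items():
    print(nm,np.abs(a[v-14:v+14,u-14:u+14].astype(int)-b[v-14:v+14,u-14:u+14]).mean())
s=env.observe();print(s["time_s"],s["position"],s["ft_force"],s["grip_width"]);print(env.close_job())
E
```

```text
mug 1.6900510204081634
glass 1.8371598639455782
jar 1.6339285714285714
millL 3.803996598639456
20.65 [0.5178 0.1549 0.1354] [-0.4505 -0.2838 -5.6815] 0.04107523777532241
the job is handed in; nothing more can be done
None
```

The job is handed in at 20.65 s of the 64 s allowed. The right mill is the heavier one, and the arm is holding it upright over the middle of the glass plate. No verdict was reported.

- **Weighing:** I lifted the left mill first, by about 48 mm. It read about 2.4 N, or roughly 0.25 kg. I set it back where it stood and let go. The right mill then read about 4.8 N, or roughly 0.5 kg. I set it down in its place and let go before picking it up again for the plate.
- **Final pose:** The gripper is at (0.518, 0.155), over the plate's middle. By depth, the mill's foot is at about z = 0.130, which is 10 cm above the rim. The load was steady at about 5 N, gripped with 70 N.
- **Surroundings:** The left mill's stud was back at its starting pixel in the side view after I let go, and the mill was still standing there in the last top view. Comparing the first and last top pictures showed no real change at the mug, glass or jar. The larger difference at the left mill (3.8 against about 1.7 for the others) is most likely lighting, since the right mill next to it is gone.

One check disagreed with the description: the reported tool tip lies about 30 mm below the real fingertips. I confirmed this in pictures with the gripper shut and open, and corrected for it in every height.

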